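# Seat a filter cassette in the length gauge and hold the sprung pointer at the mark

## Robot

A 6-joint arm with a two-finger parallel gripper is mounted at the origin on a cart in front of the work surface, level with it; the furniture and walls round the work are solid. World frame = base frame: x ahead of the robot, y to its left, z up, the work surface at z = 0. Lengths are in mm, angles in degrees, forces in N, time in s.
With the tool pointing down it reaches from about 350 to 850 mm from the base axis. Payload 8.1 kg.
Tool frame: the origin (TCP) lies midway between the tips of the shut fingers; the grasp point (between the pads) lies 19 mm behind it; z points along the fingers, y is the line along which they close (so a half turn about z gives the same grasp; the last joint's range is limited). The gripper opens to 85 mm and grips with 20 to 120 N. Pads are 22 mm wide; open, the fingers measure 114 mm over their backs; the gripper's body (76 mm by 85 mm) begins 54 mm behind the grasp point. The pads swing forward as they close: fully open they stand 13 mm farther back than shut.
Start: joints at [-71.356, 7.471, 85.268, -0, 87.261, -4.893], TCP at [239.626, -550.077, 231.292] pointing down, gripper open.
Joint ranges: [-169.43, 169.43], [-51.17, 129.36], [1.28, 143.12], [-76.62, 256.62], [0, 156.53], [-152.29, 152.29]. Speed limits (degrees/s): [136.94, 136.94, 159.86, 180, 180, 180].

## Interface

Orientations are given as [roll, pitch, yaw] about the fixed x, y, z axes, in that order (R = Rz(yaw) Ry(pitch) Rx(roll)).
In Python, from bench import sense, snapshot, order, finder gives the robot as it stands.
- The arm moves only by the tool send_rows, never from a script. Its argument "steps" is a list of rows, each a list of 2 entries, a list of its own where there are three numbers: the shift along the world's x, y, z in units of 30 mm (1.0 is 30 mm), then the turn, a rotation vector about the world's x, y, z in rad. In form: [[[dx, dy, dz], [wx, wy, wz]], ...]. A call has 1 to 10 rows; each row is the pose to reach, as a shift and turn from the pose commanded when the call began; what a row does not reach only later rows make up. A row lasts 1/8 s, in which the tool goes at most 62.5 mm and 10.7 degrees, less where a joint would pass 70% of its speed; a pose out of reach is approached as far as the arm can. A call with a gripper value outside its range is refused whole. "fingers" is the closure, from 0 (fully open) to 1 (shut), set as the call begins (left out, the last holds). The fingers move at their own pace and stop on an object; "squeeze" is the grip in N (left out, the last holds). Time passes only in rows, so rows that repeat a pose let the fingers close. It gives the time, the measured TCP pose, the force, the opening and the grip force at its end, in the units of the state.
- sense(): the state, without advancing time (a new reading comes with each control period).
- snapshot(name): name is "scene" or "top" or "wrist"; returns a dict with "img" (400x640x3 uint8, red, green, blue), "K" (3x3 intrinsics, pixels), "k1" (the pictures are not rectified: a ray, as slopes to the right and down, at radius r is drawn at 1 + k1 r^2 times it, then the intrinsics apply), "pose" (4x4, takes a point from camera to world coordinates). Camera axes: x right, y up, looking along -z (the intrinsics and any distortion apply to the point x, -y, -z); pixel columns grow to the right and rows downward; lengths in mm; the calibration is good to about 2 mm. A picture is of the moment at which its call begins. There is no depth.
- order.hand_in(): hands the job in; it is judged then, once.
Trained networks look in the newest picture that a camera, given by its name, has taken for a name from the list of things; names that differ only in an ending like _2 or _b are one class to them, and where a whole thing is asked for, a point or a joint stands for the part that bears it (a point fixed in the world has none). Each returns a list of dicts, best first, with "confidence" (0 to 1); they miss things now and then, are a little off and sometimes report something else, mostly with a low value. They report only what shows in the picture. A call takes as long as a camera call. They do not tell look-alikes from the thing itself.
- finder.find_in(label, camera): "box" ([left, top, width, height] as shares, 0 to 1, of the picture: columns of its width, rows of its height, round what is visible of it).
- finder.trace(label, camera): "mask" (400x640 bool, what is visible of it) and "box" ([left, top, width, height] as shares, 0 to 1, of the picture: columns of its width, rows of its height, round what is visible of it).
- finder.pinpoint(label, camera): "at" ([column, row] as shares, 0 to 1, of the picture: columns of its width, rows of its height: a listed point, or the origin of a listed thing).
The state is a dict: "time": time; "joint_pos": joint angles; "qd": joint speeds; "joint_efforts": joint torques, N m; "tool_pos": TCP position; "tcp_rot": TCP orientation; "ft_force": force on the tool from outside, world axes, zero at the start; "wrist_torque": the same for the moment, N m; "finger_gap": finger opening in mm; "grip_force": force on a finger pad.
Only numpy, scipy, OpenCV 4.12 (cv2) and the standard library are available. Lean on these libraries where they do the work, as an engineer would, in place of code of your own. Each camera call takes 0.05 s, during which the arm holds its last target. There are 200 camera calls.

## Task

Push the filter cassette on the length gauge fully home into the corner, its long side flat against the fence and its end against the end stop. Then take the sprung pointer rod by its black upright grip, pull it out against its spring until the pointer stands level with the mark clip on the fence, and finish still holding it there so that the cassette's length can be compared with the pointer. Leave the mark clip and the things round the gauge where they are.

Things in the scene. Friction and masses are not known exactly. Their poses are not given: they have to be found in the camera images.
- gauge: Fixed length gauge: aluminium plate 150 x 250 x 6 mm (x -90 to +60, y -125 to +125 mm of this origin, which lies on the bench). Gauge axes: x across the fence, from the cassette's side to the rod; y along the fence to the end stop; z up. Sites of gauge, rod and clip share these axes.
- corner (a point): Inner corner on the plate's top (6 mm above the bench), where the faces of fence and end stop meet. Steel fence: x 0 to +10 mm, y -120 to +5 mm of this point; end stop: y 0 to +10 mm, x -70 to +10 mm; both 14 mm high above the plate. A cassette fully home has its centre at x -24, y -45 mm from here.
- cassette_centre (a point): Centre (half-way up, 9 mm above its underside) of the white pleated filter cassette, 48 mm (its x) x 90 mm (its y) x 18 mm, 35 to 50 g. It starts loose on the plate, out of the corner and askew; its axes are within 0.3 rad of the gauge's.
- rod: Sprung telescoping rod, steel, 9 mm thick, parallel to the fence, 30 mm beyond its inner face. It slides out of a fixed 16 mm tube along -y of the gauge, up to 85 mm; starts fully in. Its spring pulls it back: 4 N at the start, 0.65 N more per 10 mm, 7 to 9 N at the mark; let go, it springs back. Origin on the rod's axis under the grip, 26 mm above the bench.
- grip (a point): Point to grasp on the rod's black upright grip post, 56 mm above the bench and 16 mm below the post's top. The post is 20 mm (x) x 16 mm (y) and stands from 18 to 72 mm above the bench. With the rod in, the tube's mouth (collar 19 mm thick, top 36 mm above the bench) is 35 mm away in +y. Moves with the rod.
- pointer (a point): Tip of the steel pointer that sticks out from the foot of the grip post towards the fence (-x), same y as the post's middle; 26 mm above the bench. Moves with the rod.
- mark (a point): Tip of the mark clip: a small black clip, 8 x 12 x 10 mm with a steel screw, clamped on the fence's top, its point facing the rod (+x); 24 mm above the bench, beside the pointer's path. It is set 70 to 100 mm from the end stop's face, so the rod must come out 45 to 75 mm to be level with it (same y in the gauge). Not to be moved.
- meter_mid (a point): Middle of a yellow multimeter, 130 x 66 x 39 mm, standing loose to the right of the gauge; to be left alone.
- dish_mid (a point): Middle of a small round dish of screws, 66 mm wide, 15 mm high, loose beyond the gauge; to be left alone.
- jar_mid (a point): Middle of a small flux jar with a yellow lid, 45 mm wide, 30 mm high, loose beyond the gauge; to be left alone.
Mind the look-alikes: they are no part of the job. Leave any green, orange or purple look-alike of the part that bears cassette_centre alone.

How it is judged (in metres and radians):
On the way, in this order (a step that is already met when the one before it is completed fails the run):
1. the cassette is home in the corner, against fence and end stop (x of cassette_centre in the frame of corner between -0.0262 and -0.022 m and y of cassette_centre in the frame of corner between -0.0472 and -0.043 m and z of cassette_centre in the frame of corner below 0.012 m and angle between the x axis of cassette_centre and the x axis of corner, either way round below 0.035 rad and angle between cassette_centre's own z axis and vertical below 0.1 rad), for 0.2 s.
2. the rod is held pulled out with its pointer level with the mark (all of step 1 and y of pointer in the frame of mark between -0.003 and 0.003 m and contact force between the fingers and rod above 2 N and linear speed of rod below 0.01 m/s), for 0.5 s.
At the end, for the whole second after the job is handed in: The cassette lies flat on the plate within 2.2 mm of the fence and of the end stop and within 0.035 rad of square; the pointer is within 3 mm of the mark along the fence and still (under 10 mm/s); the fingers bear on the rod with over 2 N (all of step 2); the arm keeps its last pose, push and grip.
It fails at once if the mark clip is moved by over 4 mm (distance of mark from where it was at the start of the episode above 0.004 m).
It fails at once if the multimeter, dish or jar is moved by over 15 mm (distance of any of meter_mid, dish_mid, jar_mid from where it was at the start of the episode above 0.015 m).
It also fails if it takes over 48 s, if anything falls off the work surface, if the arm or the gripper's body presses on something with over 40 N, if the wrist force passes 120 N, or if a joint passes its speed limit or range.

## Working session

There is one attempt and no reset: what is moved stays moved. The work goes in short steps, Python scripts to look and compute and a tool call to move; the robot and the scene stay as the last step left them, time stands still between calls to the robot, and variables do not carry over. Pictures are saved under pics/ and viewed, at most 10 in all, crops included, and the job is handed in when it is done.

Besides the shell and the picture viewer there is one more tool, called after "Request:" by a JSON object that holds its "method" and its "body", one argument or row to a line. send_rows: Moves the arm, as the interface text tells. Its arguments: {"type":"object","properties":{"steps":{"type":"array"},"fingers":{"type":"number"},"squeeze":{"type":"number"}},"required":["steps"]}

```bash
mkdir -p pics
cat > h.py <<'E'
import numpy as np, cv2
from bench import sense, snapshot, order, finder
def ray(s,u,v):
    K=s["K"];x=(u-K[0][2])/K[0][0];y=(v-K[1][2])/K[1][1]
    rd=np.hypot(x,y);r=rd
    for _ in range(30): r=rd/(1+s["k1"]*r*r)
    f=r/rd if rd>0 else 1
    P=np.array(s["pose"]);d=P[:3,:3]@np.array([x*f,-y*f,-1.]);return P[:3,3],d
def at_z(s,u,v,z):
    o,d=ray(s,u,v);return o+d*(z-o[2])/d[2]
def proj(s,p):
    P=np.array(s["pose"]);c=P[:3,:3].T@(np.array(p,float)-P[:3,3]);x=c[0]/-c[2];y=-c[1]/-c[2]
    f=1+s["k1"]*(x*x+y*y);K=s["K"];return K[0][0]*x*f+K[0][2],K[1][1]*y*f+K[1][2]
def save(n,img,crop=None,k=1):
    if crop: a,b,c,d=crop; img=img[b:d,a:c]
    img=cv2.resize(img,None,fx=k,fy=k,interpolation=cv2.INTER_CUBIC)
    cv2.imwrite(f"pics/{n}.png",img[:,:,::-1])
E
python3 - <<'E'
from h import *
for c in ["scene","top"]:
    s=snapshot(c); save(c+"0",s["img"])
    print(c,np.round(s["pose"],2).tolist(),s["K"],s["k1"])
    for n,z in [("corner",6),("cassette_centre",15),("grip",56),("pointer",26),("mark",24),("gauge",0),("rod",26),("meter_mid",20),("dish_mid",7),("jar_mid",15)]:
        for r in finder.pinpoint(n,c)[:4]:
            u,v=r["at"][0]*640,r["at"][1]*400
            print(n,round(r["confidence"],2),round(u),round(v),np.round(at_z(s,u,v,z),1))
E
```

```text
scene [[-0.9, 0.33, -0.29, 312.13], [-0.44, -0.66, 0.61, 577.16], [0.0, 0.67, 0.74, 857.58], [0.0, 0.0, 0.0, 1.0]] [[431.95180905   0.         331.66773207]
 [  0.         431.95180905 199.36607875]
 [  0.           0.           1.        ]] -0.06802990788879956
corner 0.71 326 281 [549.9 112.2   6. ]
cassette_centre 0.95 364 262 [488.9  31.7  15. ]
cassette_centre 0.92 430 245 [366.3 -84.7  15. ]
cassette_centre 0.88 354 207 [ 580.9 -116.5   15. ]
cassette_centre 0.6 224 221 [856.  72.  15.]
grip 0.47 322 254 [575.   78.8  56. ]
pointer 0.46 324 266 [565.9  87.7  26. ]
mark 0.51 341 246 [556.4  19.   24. ]
gauge 0.72 273 219 [757.1   2.3   0. ]
rod 0.78 319 264 [578.9  87.9  26. ]
meter_mid 0.75 390 173 [ 539.4 -270.1   20. ]
dish_mid 0.74 307 190 [ 723.4 -122.2    7. ]
dish_mid 0.28 273 220 [750.7  10.    7. ]
jar_mid 0.54 273 220 [746.   15.4  15. ]
top [[-0.02, 1.0, -0.08, 508.66], [-1.0, -0.02, -0.0, -53.04], [-0.0, 0.08, 1.0, 1091.35], [0.0, 0.0, 0.0, 1.0]] [[470.39803036   0.         322.45659317]
 [  0.         470.39803036 200.29033387]
 [  0.           0.           1.        ]] -0.14436630945595824
cassette_centre 0.92 346 300 [ 371.3 -100.3   15. ]
cassette_centre 0.85 266 92 [860.1  77.1  15. ]
cassette_centre 0.84 355 208 [ 579.5 -126.2   15. ]
cassette_centre 0.66 287 251 [484.6  33.3  15. ]
grip 0.51 262 213 [569.9  82.2  56. ]
pointer 0.42 258 222 [551.8  95.5  26. ]
mark 0.46 292 225 [544.5  20.3  24. ]
gauge 0.6 260 228 [538.6  96.    0. ]
rod 0.7 264 213 [571.6  82.9  26. ]
rod 0.59 291 224 [547.2  20.5  26. ]
dish_mid 0.89 354 151 [ 714.9 -127.6    7. ]
jar_mid 0.82 295 141 [740.2  11.2  15. ]
```

View pics/scene0.png

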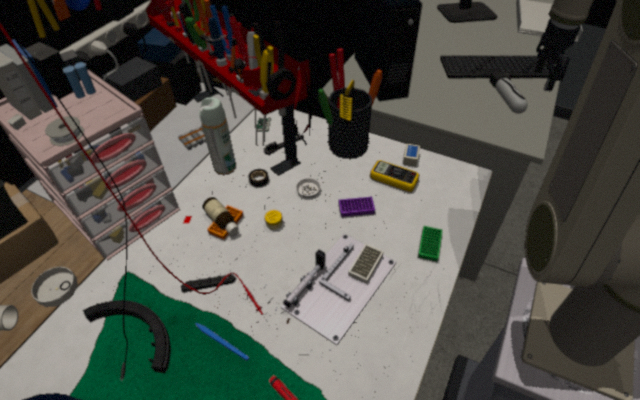

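Run:
```python
from h import *
s=snapshot("top"); save("top1",s["img"],(210,120,410,320),3)
```

```text
(no output)
```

View pics/top1.png

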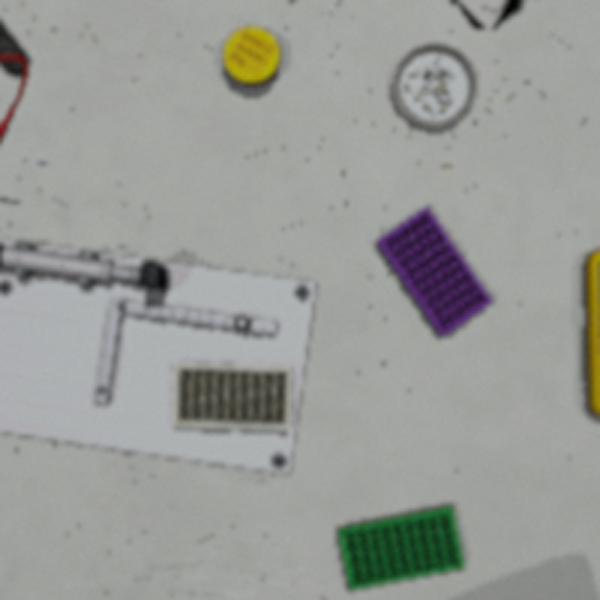

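The target is the white pleated cassette on the plate, at about px (288,252) in the top view. The purple one (355,210), the green one (344,302) and the orange one (266,92) are look-alikes. The crop also shows the fence and its clip at (291,228), the end stop at (245,238) and the grip at (261,212). The jar, dish and meter are well away from the gauge.

Run:
```python
from h import *
st=sense(); print({k:np.round(v,2).tolist() for k,v in st.items()})
s=snapshot("top")
for n,u,v,z in [("fence inner top cornerside",121,314,20),("fence inner far",276,333,20),("stop inner far",109,403,20),("clip",243,315,24),("plateUR",316,282,6),("plateLR",292,474,6),("grip top",153,268,72)]:
    print(n,np.round(at_z(s,210+u/3,120+v/3,z),1))
for r in finder.trace("cassette_centre","top"):
    m=r["mask"].astype(np.uint8); c,_=cv2.findContours(m,0,2); c=max(c,key=cv2.contourArea)
    b=cv2.boxPoints(cv2.minAreaRect(c)); print(round(r["confidence"],2),[np.round(at_z(s,*p,22)[:2]).tolist() for p in b])
```

```text
{'time': 1.15, 'joint_pos': [-71.36, 7.47, 85.27, -0.0, 87.26, -4.89], 'qd': [0.05, 0.06, 0.04, 0.02, 0.01, 0.02], 'joint_efforts': [-0.0, -56.93, -50.09, -0.0, 0.0, -0.0], 'tool_pos': [239.63, -550.07, 231.29], 'tcp_rot': [-180.0, 0.0, 23.54], 'ft_force': [0.23, 0.37, 0.35], 'wrist_torque': [0.01, -0.01, 0.07], 'grip_force': 0.0, 'finger_gap': 85.28}
fence inner top cornerside [547.  114.9  20. ]
fence inner far [530.3  -3.1  20. ]
stop inner far [479.5 124.8  20. ]
clip [544.3  21.5  24. ]
plateUR [569.2 -33.9   6. ]
plateLR [422.6 -12.7   6. ]
grip top [578.1  83.1  72. ]
0.85 [[600.0, -77.0], [627.0, -119.0], [551.0, -169.0], [524.0, -127.0]]
0.82 [[824.0, 66.0], [879.0, 35.0], [862.0, 7.0], [807.0, 37.0]]
0.73 [[385.0, -46.0], [401.0, -134.0], [351.0, -143.0], [335.0, -55.0]]
0.64 [[461.0, 78.0], [509.0, 76.0], [505.0, -15.0], [457.0, -13.0]]
0.59 [[752.0, -97.0], [751.0, -157.0], [688.0, -155.0], [689.0, -96.0]]
0.32 [[460.0, 235.0], [610.0, 213.0], [571.0, -36.0], [423.0, -13.0]]
```

Request:
{"method": "send_rows", "body": {
  "steps": [
    [[0.7,2,0.8],[0,0,-0.06]],
    [[1.4,4,1.6],[0,0,-0.12]],
    [[2.1,6,2.3],[0,0,-0.18]],
    [[2.8,8,2.3],[0,0,-0.24]],
    [[3.5,10,2.3],[0,0,-0.3]],
    [[4.2,12,2.3],[0,0,-0.36]],
    [[4.9,14,2.3],[0,0,-0.42]],
    [[5.6,16,2.3],[0,0,-0.48]],
    [[6.3,18,2.3],[0,0,-0.52]],
    [[7,19.7,2.3],[0,0,-0.554]]
  ],
  "fingers": 0.4
}}

```text
time: 2.5
tool_pos: [445.0, 30.3, 300.8]
tcp_rot: [180.0, -0.1, -8.3]
ft_force: [2.2, -1.1, 0.6]
finger_gap: 51.3
grip_force: 0.0
```

Request:
{"method": "send_rows", "body": {
  "steps": [
    [[0,0,0],[0,0,0]],
    [[0,0,0],[0,0,0]]
  ]
}}

```text
time: 2.75
tool_pos: [444.5, 28.3, 300.2]
tcp_rot: [180.0, 0.0, -8.1]
ft_force: [-0.0, -0.9, 0.1]
finger_gap: 51.2
grip_force: 0.0
```

Run:
```python
from h import *
st=sense(); print({k:np.round(v,2).tolist() for k,v in st.items()})
s=snapshot("wrist"); save("wrist0",s["img"]); print(np.round(s["pose"],2).tolist())
for n,z in [("corner",6),("cassette_centre",15),("grip",56),("pointer",26),("mark",24),("rod",26)]:
    for r in finder.pinpoint(n,"wrist")[:4]:
        u,v=r["at"][0]*640,r["at"][1]*400
        print(n,round(r["confidence"],2),round(u),round(v),np.round(at_z(s,u,v,z),1))
for r in finder.trace("cassette_centre","wrist"):
    m=r["mask"].astype(np.uint8); c,_=cv2.findContours(m,0,2); c=max(c,key=cv2.contourArea)
    b=cv2.boxPoints(cv2.minAreaRect(c)); print(round(r["confidence"],2),[np.round(at_z(s,*p,22)[:2]).tolist() for p in b])
```

```text
{'time': 2.75, 'joint_pos': [-2.94, -18.03, 102.1, -0.03, 95.95, 95.17], 'qd': [-2.42, -0.58, 0.28, -0.09, -0.06, -0.04], 'joint_efforts': [1.61, -34.14, -50.88, 0.18, -0.04, 0.11], 'tool_pos': [444.48, 28.26, 300.24], 'tcp_rot': [179.97, 0.01, -8.11], 'ft_force': [-0.01, -0.86, 0.14], 'wrist_torque': [0.04, -0.01, 0.02], 'grip_force': 0.0, 'finger_gap': 51.22}
[[-0.14, 0.95, 0.29, 518.75], [-0.99, -0.14, -0.04, 17.45], [-0.0, -0.29, 0.96, 443.62], [0.0, 0.0, 0.0, 1.0]]
corner 0.84 244 94 [547.3 120.1   6. ]
cassette_centre 0.87 312 129 [486.9  33.4  15. ]
cassette_centre 0.87 418 46 [ 574.4 -120.5   15. ]
grip 0.56 258 67 [572.9  85.5  56. ]
pointer 0.97 259 83 [557.2  93.6  26. ]
mark 0.43 310 83 [548.2  27.   24. ]
rod 0.69 260 67 [575.8  87.6  26. ]
0.95 [[511.0, 76.0], [506.0, -11.0], [458.0, -10.0], [462.0, 81.0]]
0.78 [[602.0, -69.0], [626.0, -117.0], [549.0, -170.0], [522.0, -121.0]]
0.71 [[391.0, -39.0], [405.0, -129.0], [352.0, -141.0], [336.0, -49.0]]
```

View pics/wrist0.png

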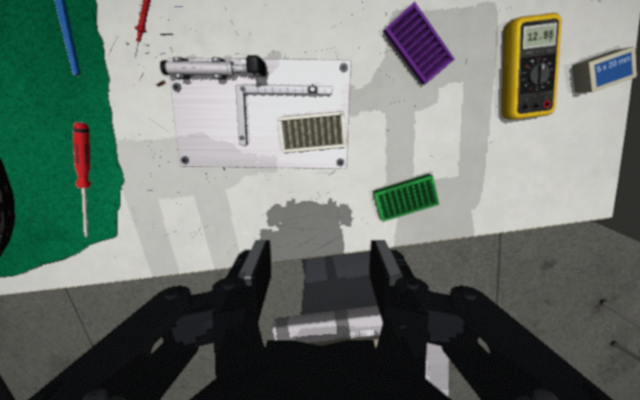

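Run:
```python
from h import *
print(np.round(sense()["tool_pos"],1))
```

```text
[444.6  27.4 300.4]
```

Request:
{"method": "send_rows", "body": {
  "steps": [
    [[-0.1,0.2,-1.5],[0,0,0]],
    [[-0.2,0.3,-3],[0,0,0]],
    [[-0.3,0.4,-4.5],[0,0,0]],
    [[-0.38,0.47,-6],[0,0,0]],
    [[-0.38,0.47,-6],[0,0,0]],
    [[-0.38,0.47,-6],[0,0,0]],
    [[-0.38,0.47,-6],[0,0,0]]
  ]
}}

```text
time: 4.03
tool_pos: [435.1, 42.1, 122.9]
tcp_rot: [-180.0, -0.2, -8.2]
ft_force: [0.9, -0.6, 0.2]
finger_gap: 51.2
grip_force: 0.0
```

```bash
cat > m.py <<'E'
from h import *
import sys
st=sense(); print(np.round(st["tool_pos"],1),np.round(st["tcp_rot"],2),np.round(st["ft_force"],1),st["time"])
for cam in sys.argv[2:]:
    s=snapshot(cam); save(sys.argv[1]+cam,s["img"],(160,40,480,240) if cam=="wrist" else (210,180,350,280),2.5 if cam=="wrist" else 5)
    for n,z in [("corner",6),("cassette_centre",15),("grip",56),("pointer",26),("mark",24)]:
        for r in finder.pinpoint(n,cam)[:2]:
            u,v=r["at"][0]*640,r["at"][1]*400
            print(cam,n,round(r["confidence"],2),round(u,1),round(v,1),np.round(at_z(s,u,v,z),1))
    for r in finder.trace("cassette_centre",cam):
        m=r["mask"].astype(np.uint8); c,_=cv2.findContours(m,0,2); c=max(c,key=cv2.contourArea)
        b=np.array([at_z(s,*p,24)[:2] for p in cv2.boxPoints(cv2.minAreaRect(c))])
        if abs(b.mean(0)-[500,50]).max()<60: print("cas",round(r["confidence"],2),b.round(1).tolist(),b.mean(0).round(1))
E
python3 m.py a wrist top
```

```text
[435.1  42.1 122.9] [-179.97   -0.24   -8.22] [ 0.9 -0.6  0.2] 4.025
wrist corner 0.6 208.4 70.7 [549.5 117.6   6. ]
wrist cassette_centre 0.87 472.1 243.7 [367.2 -91.3  15. ]
wrist cassette_centre 0.72 322.7 137.8 [483.3  32.9  15. ]
wrist grip 0.58 218.3 10.8 [575.2  86.3  56. ]
wrist pointer 0.89 232.5 50.2 [557.5  89.7  26. ]
wrist mark 0.63 322.2 52.9 [546.2  24.4  24. ]
cas 0.7 [[510.8, 76.0], [506.2, -11.8], [458.1, -12.2], [462.5, 80.8]] [484.4  33.2]
top corner 0.68 249.6 226.7 [542.9 118.8   6. ]
top cassette_centre 0.83 352.9 212.0 [ 571.5 -120.3   15. ]
top cassette_centre 0.8 267.1 92.9 [857.5  74.8  15. ]
top grip 0.42 262.3 215.3 [565.9  82.5  56. ]
top pointer 0.71 418.2 229.2 [ 528.5 -267.4   26. ]
top pointer 0.48 258.5 221.2 [554.3  95.2  26. ]
top mark 0.58 290.8 221.6 [552.1  21.8  24. ]
top mark 0.3 257.9 219.9 [557.4  96.8  24. ]
cas 0.95 [[462.3, 80.5], [511.9, 77.8], [506.3, -15.3], [456.8, -12.3]] [484.3  32.7]
```

View pics/awrist.png

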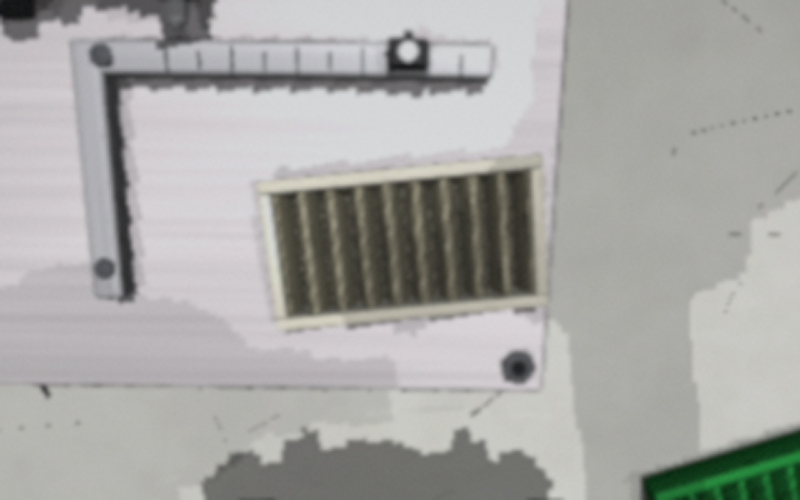

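Request:
{"method": "send_rows", "body": {
  "steps": [
    [[0,0,-1.2],[0,0,0]],
    [[0,0,-2.4],[0,0,0]],
    [[0,0,-3.2],[0,0,0]],
    [[0,0,-3.6],[0,0,0]],
    [[0,0,-3.7],[0,0,0]],
    [[0,0,-3.7],[0,0,0]],
    [[0,0,-3.7],[0,0,0]]
  ]
}}

```text
time: 5.6
tool_pos: [434.2, 42.3, 10.4]
tcp_rot: [-180.0, -0.1, -8.2]
ft_force: [0.3, 0.2, 0.2]
finger_gap: 51.3
grip_force: 0.0
```

Request:
{"method": "send_rows", "body": {
  "steps": [
    [[0.2,-0.03,0],[0,0,0]],
    [[0.4,-0.06,0],[0,0,0]],
    [[0.55,-0.08,0],[0,0,0]],
    [[0.7,-0.1,0],[0,0,0]],
    [[0.85,-0.12,0],[0,0,0]],
    [[1.0,-0.145,0],[0,0,0]],
    [[1.1,-0.16,0],[0,0,0]],
    [[1.19,-0.17,0],[0,0,0]],
    [[1.19,-0.17,0],[0,0,0]]
  ]
}}

```text
time: 6.72
tool_pos: [469.1, 37.1, 9.3]
tcp_rot: [180.0, -0.0, -8.2]
ft_force: [0.3, 0.1, 0.2]
finger_gap: 51.2
grip_force: 0.0
```

Request:
{"method": "send_rows", "body": {
  "steps": [
    [[0.06,-0.01,0],[0,0,0]],
    [[0.12,-0.02,0],[0,0,0]],
    [[0.12,-0.02,0],[0,0,0]]
  ]
}}

```text
time: 7.1
tool_pos: [472.7, 36.5, 9.3]
tcp_rot: [-180.0, -0.0, -8.2]
ft_force: [0.3, -0.2, -0.1]
finger_gap: 51.3
grip_force: 0.0
```

Request:
{"method": "send_rows", "body": {
  "steps": [
    [[0.05,-0.007,0],[0,0,0]],
    [[0.1,-0.015,0],[0,0,0]],
    [[0.1,-0.015,0],[0,0,0]]
  ]
}}

```text
time: 7.48
tool_pos: [475.7, 36.1, 9.3]
tcp_rot: [-180.0, -0.0, -8.2]
ft_force: [0.1, 0.3, -0.5]
finger_gap: 51.4
grip_force: 0.0
```

```bash
python3 m.py b wrist top
```

```text
[475.7  36.1   9.3] [-1.80e+02 -1.00e-02 -8.21e+00] [ 0.1  0.3 -0.5] 7.475
wrist cassette_centre 0.69 328.1 188.4 [511.3  26.9  15. ]
wrist grip 0.63 99.9 50.4 [575.3  88.4  56. ]
wrist pointer 0.61 159.3 113.5 [556.2  91.4  26. ]
wrist mark 0.65 323.2 112.7 [546.5  24.4  24. ]
cas 0.65 [[541.9, 67.9], [529.2, -20.2], [477.9, -18.5], [492.1, 80.0]] [510.3  27.3]
top corner 0.7 248.1 225.4 [545.9 122.2   6. ]
top corner 0.68 288.8 241.7 [506.6  28.3   6. ]
top cassette_centre 0.7 355.0 207.7 [ 581.4 -125.4   15. ]
top cassette_centre 0.7 264.9 92.7 [858.2  80.   15. ]
top grip 0.48 259.2 214.1 [568.6  89.3  56. ]
top pointer 0.67 257.2 221.3 [554.1  98.1  26. ]
top pointer 0.56 288.8 241.7 [506.7  26.8  26. ]
top mark 0.39 290.7 222.1 [550.9  22.1  24. ]
cas 0.61 [[538.4, 67.1], [537.3, 10.2], [523.7, 10.4], [524.8, 67.3]] [531.1  38.8]
```

View pics/bwrist.png

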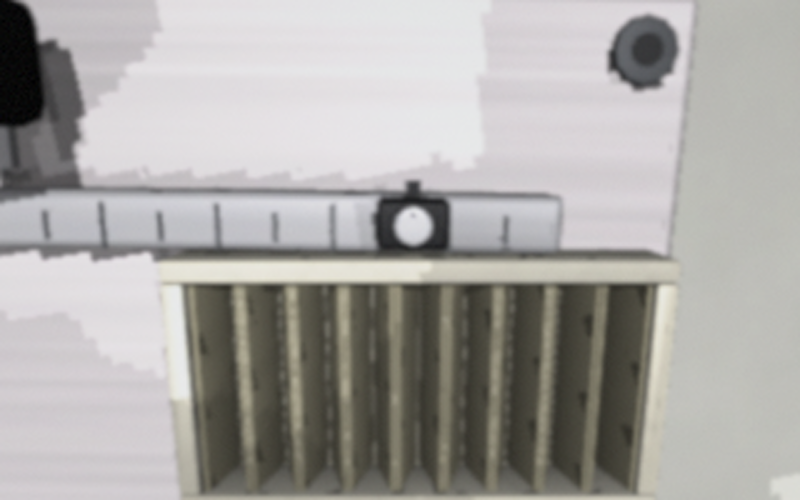

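Request:
{"method": "send_rows", "body": {
  "steps": [
    [[0.04,-0.006,0],[0,0,0]],
    [[0.07,-0.01,0],[0,0,0]],
    [[0.07,-0.01,0],[0,0,0]]
  ]
}}

```text
time: 8.55
tool_pos: [476.3, 36.0, 8.9]
tcp_rot: [180.0, 0.2, -8.2]
ft_force: [-5.2, 1.1, 4.6]
finger_gap: 51.0
grip_force: 3.1
```

Request:
{"method": "send_rows", "body": {
  "steps": [
    [[0.04,-0.006,0],[0,0,0]],
    [[0.07,-0.01,0],[0,0,0]],
    [[0.07,-0.01,0],[0,0,0]]
  ]
}}

```text
time: 8.93
tool_pos: [476.4, 35.9, 8.3]
tcp_rot: [180.0, 0.4, -8.2]
ft_force: [-14.6, 2.7, 9.2]
finger_gap: 51.1
grip_force: 7.2
```

Request:
{"method": "send_rows", "body": {
  "steps": [
    [[-0.4,0.06,0],[0,0,0]],
    [[-0.7,0.1,0],[0,0,0]],
    [[-0.7,0.1,1],[0,0,0]],
    [[-0.7,0.1,2.2],[0,0,0]],
    [[-0.5,-1,2.6],[0,0,0]],
    [[0,-2.2,2.6],[0,0,0]],
    [[0.6,-2.8,2.6],[0,0,0]],
    [[0.6,-2.8,2.6],[0,0,0]]
  ]
}}

```text
time: 9.93
tool_pos: [498.5, -49.7, 87.7]
tcp_rot: [180.0, -0.1, -8.3]
ft_force: [0.1, -0.1, 0.2]
finger_gap: 51.3
grip_force: 0.0
```

Request:
{"method": "send_rows", "body": {
  "steps": [
    [[0,0,0],[0,0,0]],
    [[0,0,0],[0,0,0]],
    [[0,0,0],[0,0,0]],
    [[0,0,0],[0,0,0]]
  ],
  "fingers": 1
}}

```text
time: 10.42
tool_pos: [497.6, -48.1, 87.3]
tcp_rot: [-180.0, -0.0, -8.2]
ft_force: [-0.5, 0.7, -0.2]
finger_gap: -0.1
grip_force: 0.0
```

```bash
python3 m.py c wrist top
```

```text
[497.6 -48.1  87.3] [-180.     -0.     -8.17] [-0.5  0.7 -0.2] 10.425
wrist corner 0.94 96.7 170.1 [549.3 120.3   6. ]
wrist cassette_centre 0.68 410.9 86.5 [ 574.9 -122.    15. ]
wrist cassette_centre 0.63 217.9 207.1 [508.7  29.4  15. ]
wrist grip 0.59 71.2 139.3 [574.4  89.2  56. ]
wrist pointer 0.68 111.4 161.7 [555.5  91.6  26. ]
wrist mark 0.77 208.8 161.3 [545.4  23.9  24. ]
cas 0.8 [[541.8, 68.6], [530.4, -24.2], [479.6, -16.0], [491.2, 83.7]] [510.8  28. ]
top corner 0.85 248.6 224.6 [547.7 121.2   6. ]
top cassette_centre 0.93 268.2 94.8 [852.8  72.1  15. ]
top cassette_centre 0.74 258.5 221.5 [554.1  96.7  15. ]
top grip 0.66 260.2 211.6 [574.2  87.   56. ]
top grip 0.5 291.5 140.8 [731.6  15.5  56. ]
top pointer 0.55 257.7 220.1 [556.8  96.9  26. ]
```

Request:
{"method": "send_rows", "body": {
  "steps": [
    [[0,0,-1.2],[0,0,0]],
    [[0,0,-2],[0,0,0]],
    [[0,0,-2.4],[0,0,0]],
    [[0,0,-2.5],[0,0,0]],
    [[0,0,-2.5],[0,0,0]],
    [[0,0,-2.5],[0,0,0]]
  ]
}}

```text
time: 11.88
tool_pos: [498.7, -48.7, 13.4]
tcp_rot: [180.0, -0.1, -8.2]
ft_force: [-0.4, -0.6, 0.9]
finger_gap: 0.2
grip_force: 0.0
```

Request:
{"method": "send_rows", "body": {
  "steps": [
    [[0.03,0.2,0],[0,0,0]],
    [[0.06,0.4,0],[0,0,0]],
    [[0.085,0.6,0],[0,0,0]],
    [[0.115,0.8,0],[0,0,0]],
    [[0.145,1.0,0],[0,0,0]],
    [[0.17,1.2,0],[0,0,0]],
    [[0.2,1.4,0],[0,0,0]],
    [[0.23,1.6,0],[0,0,0]],
    [[0.26,1.8,0],[0,0,0]],
    [[0.26,1.8,0],[0,0,0]]
  ]
}}

```text
time: 13.12
tool_pos: [505.5, 6.0, 12.2]
tcp_rot: [-180.0, 0.0, -8.2]
ft_force: [0.0, 0.3, -0.5]
finger_gap: -0.1
grip_force: 0.0
```

Request:
{"method": "send_rows", "body": {
  "steps": [
    [[0.008,0.06,0],[0,0,0]],
    [[0.015,0.11,0],[0,0,0]],
    [[0.02,0.16,0],[0,0,0]],
    [[0.02,0.16,0],[0,0,0]]
  ]
}}

```text
time: 13.62
tool_pos: [506.1, 10.4, 12.3]
tcp_rot: [-180.0, 0.0, -8.2]
ft_force: [0.7, -0.6, -0.2]
finger_gap: -0.3
grip_force: 0.0
```

```bash
python3 m.py d wrist top
```

```text
[506.1  10.4  12.3] [-180.      0.     -8.21] [ 0.7 -0.6 -0.2] 13.625
wrist corner 0.72 106.0 200.6 [548.7 119.9   6. ]
wrist corner 0.26 129.8 190.2 [552.4 105.    6. ]
wrist cassette_centre 0.69 580.1 76.6 [ 576.4 -117.9   15. ]
wrist cassette_centre 0.63 208.6 251.9 [515.5  68.1  15. ]
wrist grip 0.74 65.8 163.0 [574.4  89.   56. ]
wrist grip 0.27 207.7 249.7 [535.4  48.2  56. ]
wrist pointer 0.64 126.3 189.6 [556.7  92.4  26. ]
wrist mark 0.84 276.5 191.1 [545.5  24.8  24. ]
cas 0.81 [[549.1, 107.6], [536.2, 17.7], [486.3, 26.3], [499.8, 126.5]] [517.9  69.5]
cas 0.72 [[547.3, 30.3], [545.6, 18.0], [533.0, 20.2], [534.8, 32.8]] [540.2  25.3]
top corner 0.82 252.4 225.0 [546.6 112.2   6. ]
top cassette_centre 0.78 345.8 301.5 [368.2 -99.3  15. ]
top cassette_centre 0.65 268.2 94.2 [854.3  72.1  15. ]
top grip 0.43 261.4 212.0 [573.2  84.4  56. ]
top pointer 0.62 258.8 220.7 [555.5  94.5  26. ]
```

View pics/dtop.png

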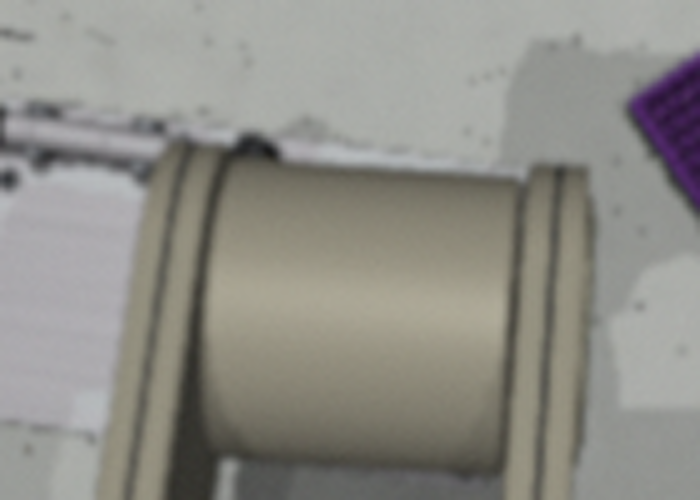

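Request:
{"method": "send_rows", "body": {
  "steps": [
    [[0.008,0.06,0],[0,0,0]],
    [[0.015,0.11,0],[0,0,0]],
    [[0.015,0.11,0],[0,0,0]]
  ]
}}

```text
time: 14.7
tool_pos: [506.6, 13.8, 12.3]
tcp_rot: [-180.0, 0.0, -8.2]
ft_force: [-0.4, -0.0, -0.3]
finger_gap: 0.1
grip_force: 0.0
```

Request:
{"method": "send_rows", "body": {
  "steps": [
    [[0.008,0.06,0],[0,0,0]],
    [[0.015,0.11,0],[0,0,0]],
    [[0.015,0.11,0],[0,0,0]]
  ]
}}

```text
time: 15.08
tool_pos: [507.0, 17.1, 12.3]
tcp_rot: [-180.0, 0.0, -8.2]
ft_force: [-0.0, 0.4, 0.3]
finger_gap: 0.3
grip_force: 0.0
```

Request:
{"method": "send_rows", "body": {
  "steps": [
    [[0.008,0.05,0],[0,0,0]],
    [[0.01,0.08,0],[0,0,0]],
    [[0.01,0.08,0],[0,0,0]]
  ]
}}

```text
time: 15.45
tool_pos: [507.3, 19.4, 12.3]
tcp_rot: [-180.0, -0.0, -8.2]
ft_force: [0.8, -0.4, 0.3]
finger_gap: 0.0
grip_force: 0.0
```

Request:
{"method": "send_rows", "body": {
  "steps": [
    [[0.008,0.05,0],[0,0,0]],
    [[0.01,0.08,0],[0,0,0]],
    [[0.01,0.08,0],[0,0,0]]
  ]
}}

```text
time: 15.82
tool_pos: [507.2, 20.5, 12.2]
tcp_rot: [179.9, 0.0, -8.2]
ft_force: [-2.7, -6.9, 1.9]
finger_gap: -0.3
grip_force: 3.9
```

```bash
sed -i 's/(160,40,480,240)/(60,120,380,320)/' m.py; python3 m.py e wrist
```

```text
[507.2  20.5  12.2] [ 1.7987e+02  4.0000e-02 -8.2000e+00] [-2.7 -6.9  1.9] 15.825
wrist corner 0.87 126.4 196.9 [550.2 117.9   6. ]
wrist cassette_centre 0.85 210.2 250.0 [517.7  77.   15. ]
wrist cassette_centre 0.59 603.3 77.4 [ 575.8 -118.8   15. ]
wrist grip 0.93 94.2 159.2 [575.3  88.5  56. ]
wrist grip 0.5 149.3 190.1 [561.9  72.8  56. ]
wrist pointer 0.95 149.3 189.1 [556.5  91.7  26. ]
wrist mark 0.95 299.9 188.0 [546.6  24.   24. ]
cas 0.55 [[550.3, 117.5], [537.3, 27.4], [486.8, 36.0], [500.5, 136.5]] [518.7  79.4]
```

View pics/ewrist.png

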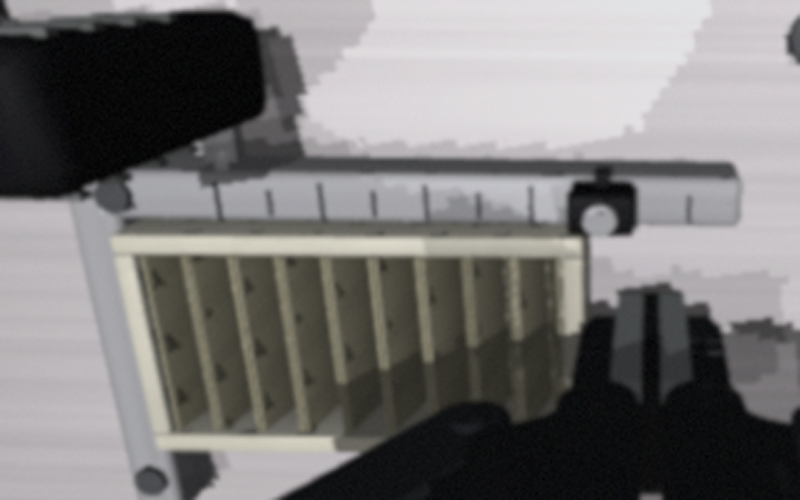

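Request:
{"method": "send_rows", "body": {
  "steps": [
    [[-0.05,-0.3,0],[0,0,0]],
    [[-0.09,-0.6,0],[0,0,0]],
    [[-0.09,-0.6,1.2],[0,0,0]],
    [[-0.09,-0.6,2.4],[0,0,0]],
    [[-0.8,0.6,2.4],[0,0,0]],
    [[-1.5,2,2.4],[0,0,0]],
    [[-1.5,2,2.4],[0,0,0]],
    [[-1.5,2,2.4],[0,0,0]]
  ]
}}

```text
time: 17.18
tool_pos: [462.8, 81.5, 84.5]
tcp_rot: [180.0, -0.0, -8.2]
ft_force: [1.1, -0.3, -0.3]
finger_gap: 0.1
grip_force: 0.0
```

Request:
{"method": "send_rows", "body": {
  "steps": [
    [[0,0,-1.2],[0,0,0]],
    [[0,0,-2],[0,0,0]],
    [[0,0,-2.4],[0,0,0]],
    [[0,0,-2.5],[0,0,0]],
    [[0,0,-2.5],[0,0,0]],
    [[0,0,-2.5],[0,0,0]]
  ],
  "fingers": 0.4
}}

```text
time: 17.92
tool_pos: [463.6, 81.7, 10.3]
tcp_rot: [-180.0, -0.1, -8.2]
ft_force: [0.0, -0.4, -0.4]
finger_gap: 51.7
grip_force: 0.0
```

```bash
python3 m.py f wrist
```

```text
[463.6  81.7  10.3] [-1.7998e+02 -1.0000e-01 -8.2100e+00] [ 0.  -0.4 -0.4] 17.925
wrist corner 0.77 214.7 93.8 [549.9 119.3   6. ]
wrist cassette_centre 0.87 312.1 153.3 [516.8  77.6  15. ]
wrist cassette_centre 0.72 617.5 354.4 [370.5 -87.1  15. ]
wrist pointer 0.84 262.1 63.1 [556.8  91.3  26. ]
wrist mark 0.89 431.0 69.6 [545.   24.3  24. ]
cas 0.69 [[500.9, 130.7], [548.1, 118.0], [534.6, 29.3], [485.9, 32.0]] [517.4  77.5]
```

Request:
{"method": "send_rows", "body": {
  "steps": [
    [[0.15,-0.02,0],[0,0,0]],
    [[0.3,-0.043,0],[0,0,0]],
    [[0.45,-0.065,0],[0,0,0]],
    [[0.55,-0.08,0],[0,0,0]],
    [[0.6,-0.087,0],[0,0,0]],
    [[0.6,-0.087,0],[0,0,0]]
  ]
}}

```text
time: 19.02
tool_pos: [480.6, 79.1, 9.2]
tcp_rot: [180.0, 0.0, -8.2]
ft_force: [-0.3, -0.6, 0.4]
finger_gap: 51.4
grip_force: 0.0
```

Request:
{"method": "send_rows", "body": {
  "steps": [
    [[0.05,-0.007,0],[0,0,0]],
    [[0.08,-0.012,0],[0,0,0]],
    [[0.08,-0.012,0],[0,0,0]]
  ]
}}

```text
time: 19.4
tool_pos: [482.9, 78.8, 9.2]
tcp_rot: [-180.0, 0.0, -8.2]
ft_force: [-0.7, 0.6, -0.0]
finger_gap: 51.3
grip_force: 0.3
```

Request:
{"method": "send_rows", "body": {
  "steps": [
    [[0.05,-0.007,0],[0,0,0]],
    [[0.09,-0.013,0],[0,0,0]],
    [[0.09,-0.013,0],[0,0,0]]
  ]
}}

```text
time: 19.77
tool_pos: [483.1, 78.7, 8.6]
tcp_rot: [180.0, 0.3, -8.2]
ft_force: [-11.7, 1.3, 7.1]
finger_gap: 51.0
grip_force: 5.8
```

Request:
{"method": "send_rows", "body": {
  "steps": [
    [[-0.3,0.04,0],[0,0,0]],
    [[-0.6,0.09,0],[0,0,0]],
    [[-0.6,0.09,1.2],[0,0,0]],
    [[-0.6,0.09,2.6],[0,0,0]],
    [[-0.4,0.1,4],[0,0,0]],
    [[1,0.2,4],[0,0,0]],
    [[2.4,0.3,4],[0,0,0]],
    [[2.95,0.34,4],[0,0,0]],
    [[2.95,0.34,4],[0,0,0]],
    [[2.95,0.34,4],[0,0,0]]
  ]
}}

```text
time: 21.02
tool_pos: [573.3, 88.6, 129.0]
tcp_rot: [180.0, 0.0, -8.2]
ft_force: [-0.6, -0.5, -0.2]
finger_gap: 51.3
grip_force: 0.0
```

Request:
{"method": "send_rows", "body": {
  "steps": [
    [[0,0,0],[0,0,0]],
    [[0,0,0],[0,0,0]]
  ],
  "fingers": 0.58,
  "squeeze": 60
}}

```text
time: 21.28
tool_pos: [573.8, 88.5, 129.4]
tcp_rot: [180.0, -0.0, -8.2]
ft_force: [0.8, -0.4, 0.8]
finger_gap: 35.9
grip_force: 0.0
```

```bash
sed -i 's/(60,120,380,320)/(200,150,520,350)/' m.py; python3 m.py g wrist top scene
```

```text
[573.8  88.5 129.4] [ 1.8e+02 -1.0e-02 -8.2e+00] [ 0.8 -0.4  0.8] 21.275
wrist corner 0.84 291.7 216.9 [550.2 119.4   6. ]
wrist corner 0.37 313.1 228.2 [535.7 100.9   6. ]
wrist cassette_centre 0.97 341.9 246.1 [517.3  75.7  15. ]
wrist cassette_centre 0.79 551.0 157.1 [ 576.1 -117.7   15. ]
wrist grip 0.66 320.8 205.8 [574.3  87.9  56. ]
wrist mark 0.46 398.1 215.2 [544.8  22.5  24. ]
cas 0.84 [[551.1, 118.2], [538.4, 30.2], [487.2, 33.9], [500.7, 127.0]] [519.4  77.3]
cas 0.27 [[478.9, 256.2], [614.6, 213.0], [577.2, -23.5], [435.3, -19.9]] [526.5 106.5]
top corner 0.81 252.3 225.0 [546.6 112.5   6. ]
top cassette_centre 0.78 345.2 302.9 [365.1 -98.   15. ]
top cassette_centre 0.66 266.7 238.5 [514.9  78.3  15. ]
top mark 0.43 250.0 224.6 [547.  115.1  24. ]
top mark 0.39 290.3 222.2 [550.7  23.   24. ]
cas 0.8 [[540.7, 69.3], [539.9, 26.1], [487.9, 26.9], [488.6, 70.1]] [514.3  48.1]
scene corner 0.76 327.8 281.4 [545.5 110.    6. ]
scene cassette_centre 0.97 430.4 242.4 [367.2 -92.   15. ]
scene cassette_centre 0.72 273.2 218.3 [749.2  10.1  15. ]
scene grip 0.79 321.9 256.0 [572.8  84.1  56. ]
scene pointer 0.48 327.1 268.8 [556.1  91.9  26. ]
scene mark 0.55 342.7 249.3 [547.7  25.8  24. ]
cas 0.61 [[549.4, 119.9], [537.4, 21.7], [484.1, 38.8], [498.7, 133.8]] [517.4  78.5]
```

View pics/gwrist.png

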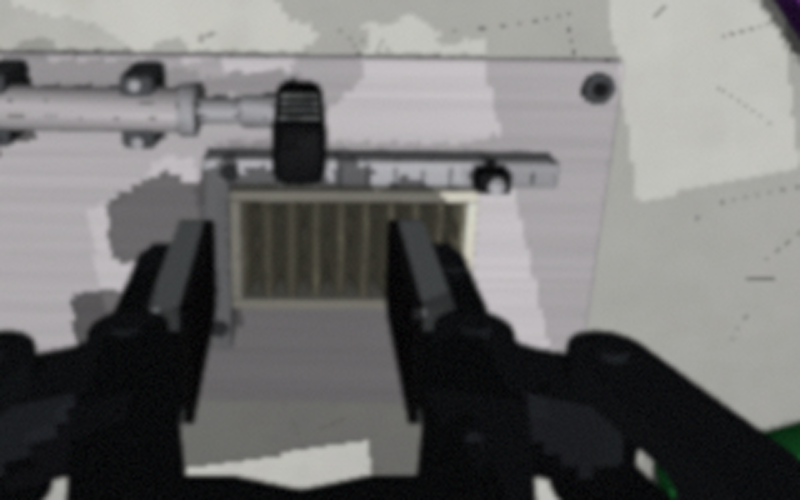

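Request:
{"method": "send_rows", "body": {
  "steps": [
    [[0.01,0,-1],[0,0,0]],
    [[0.02,0,-2],[0,0,0]],
    [[0.02,0,-2.6],[0,0,0]],
    [[0.02,0,-2.9],[0,0,0]],
    [[0.02,0,-3.03],[0,0,0]],
    [[0.02,0,-3.03],[0,0,0]],
    [[0.02,0,-3.03],[0,0,0]]
  ]
}}

```text
time: 23.2
tool_pos: [575.6, 88.6, 39.4]
tcp_rot: [-180.0, -0.1, -8.2]
ft_force: [0.4, 0.2, 0.0]
finger_gap: 35.6
grip_force: 0.0
```

Request:
{"method": "send_rows", "body": {
  "steps": [
    [[0,0,0],[0,0,0]],
    [[0,0,0],[0,0,0]],
    [[0,0,0],[0,0,0]],
    [[0,0,0],[0,0,0]]
  ],
  "fingers": 1,
  "squeeze": 60
}}

```text
time: 23.7
tool_pos: [575.3, 88.9, 39.2]
tcp_rot: [-180.0, -0.1, -8.2]
ft_force: [-0.5, 1.9, 5.7]
finger_gap: 15.0
grip_force: 58.8
```

Request:
{"method": "send_rows", "body": {
  "steps": [
    [[-0.03,-0.2,0],[0,0,0]],
    [[-0.06,-0.4,0],[0,0,0]],
    [[-0.1,-0.7,0],[0,0,0]],
    [[-0.145,-1.0,0],[0,0,0]],
    [[-0.19,-1.3,0],[0,0,0]],
    [[-0.23,-1.6,0],[0,0,0]],
    [[-0.26,-1.8,0],[0,0,0]],
    [[-0.28,-1.95,0],[0,0,0]],
    [[-0.286,-1.98,0],[0,0,0]],
    [[-0.286,-1.98,0],[0,0,0]]
  ]
}}

```text
time: 24.95
tool_pos: [566.1, 30.4, 39.2]
tcp_rot: [-179.9, 0.0, -8.2]
ft_force: [-4.6, 8.0, 9.1]
finger_gap: 15.2
grip_force: 59.8
```

```bash
sed -i 's/(200,150,520,350)/(240,150,400,250)/;s/2.5 if/5 if/' m.py; python3 m.py i wrist scene top
```

```text
[566.1  30.4  39.2] [-1.7988e+02  2.0000e-02 -8.2100e+00] [-4.6  8.   9.1] 24.95
wrist corner 0.61 193.3 266.1 [550.  118.9   6. ]
wrist cassette_centre 0.68 569.9 182.1 [ 577.  -119.8   15. ]
wrist grip 0.67 321.2 268.7 [565.7  29.7  56. ]
wrist pointer 0.25 319.6 271.5 [546.2  33.5  26. ]
cas 0.77 [[493.5, 56.7], [525.6, 50.4], [522.2, 31.6], [489.9, 36.8]] [507.8  43.9]
scene corner 0.8 325.6 279.5 [552.2 107.6   6. ]
scene cassette_centre 0.93 354.9 204.0 [ 582.8 -125.6   15. ]
scene cassette_centre 0.9 224.0 221.8 [855.2  74.9  15. ]
scene grip 0.51 338.3 236.6 [563.2  18.5  56. ]
scene mark 0.58 343.1 249.0 [547.3  24.5  24. ]
cas 0.59 [[549.0, 120.0], [540.1, 23.1], [485.8, 38.5], [497.3, 132.3]] [518.   78.5]
top corner 0.57 248.7 224.6 [547.7 120.9   6. ]
top cassette_centre 0.92 356.2 207.9 [ 580.8 -128.1   15. ]
top cassette_centre 0.89 344.0 302.1 [366.9 -95.2  15. ]
cas 0.59 [[499.5, 123.7], [534.1, 119.0], [521.3, 28.7], [486.8, 33.6]] [510.4  76.2]
cas 0.49 [[523.8, 142.8], [521.6, 15.0], [431.3, 16.6], [433.1, 143.8]] [477.5  79.6]
```

View pics/iwrist.png

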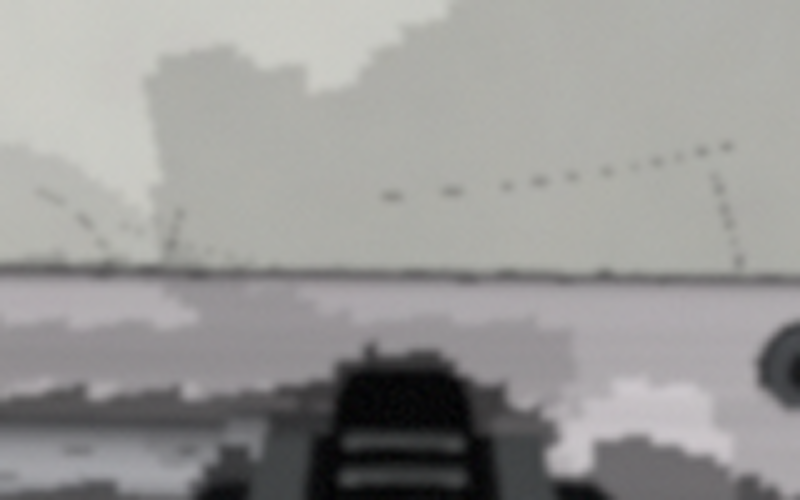

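Request:
{"method": "send_rows", "body": {
  "steps": [
    [[-0.02,-0.14,0],[0,0,0]],
    [[-0.035,-0.24,0],[0,0,0]],
    [[-0.043,-0.3,0],[0,0,0]],
    [[-0.043,-0.3,0],[0,0,0]],
    [[-0.043,-0.3,0],[0,0,0]],
    [[-0.043,-0.3,0],[0,0,0]]
  ]
}}

```text
time: 26.75
tool_pos: [564.7, 21.6, 39.2]
tcp_rot: [-179.9, 0.0, -8.2]
ft_force: [-4.6, 9.2, 11.1]
finger_gap: 15.3
grip_force: 59.8
```

```bash
sed -i 's/(210,180,350,280),5 if cam=="wrist" else 5/(270,200,400,300),5 if cam=="wrist" else 6/' m.py; grep -n save m.py; python3 m.py j wrist scene
python3 - <<'E'
from h import *
s=snapshot("scene"); st=sense(); t=st["tool_pos"]
a=np.radians(-8.2);X=np.array([np.cos(a),np.sin(a),0])
p=np.array([*t[:2],26]); 
print("post top",proj(s,[*t[:2],72]),"pointer foot..tip px",[np.round(proj(s,p-X*k),1) for k in (10,16,20)],"mark px",proj(s,[545.7,23.7,24]))
save("k",s["img"],(290,210,390,285),8)
E
```

```text
5:    s=snapshot(cam); save(sys.argv[1]+cam,s["img"],(240,150,400,250) if cam=="wrist" else (270,200,400,300),5 if cam=="wrist" else 6)
[564.7  21.6  39.2] [-1.7988e+02  4.0000e-02 -8.2000e+00] [-4.6  9.2 11.1] 26.75
wrist corner 0.76 181.2 267.4 [548.8 118.6   6. ]
wrist corner 0.55 215.1 280.0 [536.1  98.2   6. ]
wrist cassette_centre 0.68 554.6 181.9 [ 577.  -119.3   15. ]
wrist grip 0.63 323.1 271.5 [562.6  20.3  56. ]
scene corner 0.57 327.0 282.3 [546.2 112.9   6. ]
scene cassette_centre 0.89 433.0 246.6 [357.7 -82.7  15. ]
scene cassette_centre 0.66 341.6 272.4 [525.1  79.7  15. ]
scene grip 0.45 336.0 234.5 [570.6  15.4  56. ]
scene pointer 0.47 340.8 248.1 [552.7  25.8  26. ]
scene mark 0.42 342.8 249.8 [547.  27.  24.]
cas 0.64 [[549.2, 116.2], [535.5, 21.2], [482.8, 39.6], [498.8, 131.3]] [516.6  77.1]
post top (np.float64(337.22169291042604), np.float64(233.09621585199957)) pointer foot..tip px [array([340.5, 246.9]), array([342.6, 248.1]), array([344. , 248.9])] mark px (np.float64(343.8462125889054), np.float64(248.9802988938951))
```

View pics/k.png

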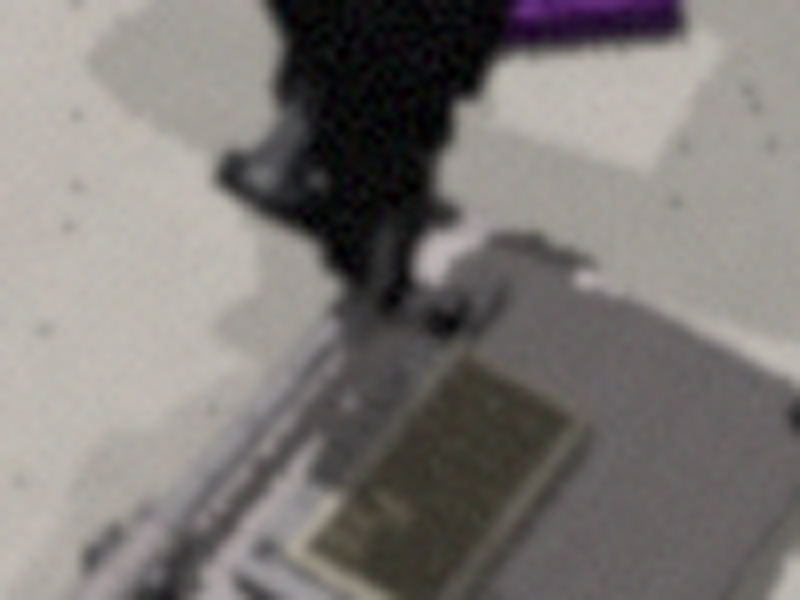

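Request:
{"method": "send_rows", "body": {
  "steps": [
    [[-0.002,-0.013,0],[0,0,0]],
    [[-0.002,-0.013,0],[0,0,0]],
    [[-0.002,-0.013,0],[0,0,0]],
    [[-0.002,-0.013,0],[0,0,0]],
    [[-0.002,-0.013,0],[0,0,0]],
    [[-0.002,-0.013,0],[0,0,0]],
    [[-0.002,-0.013,0],[0,0,0]],
    [[-0.002,-0.013,0],[0,0,0]]
  ]
}}

```text
time: 28.5
tool_pos: [564.7, 21.3, 39.2]
tcp_rot: [-179.9, 0.0, -8.2]
ft_force: [-5.0, 8.6, 9.9]
finger_gap: 15.2
grip_force: 59.8
```

```bash
python3 -c "
from bench import order
print(order.hand_in())"
```

```text
the job is handed in; nothing more can be done
None
```

I handed the job in at about 28.5 s, verdict not shown: the cassette is home against fence and end stop, and the rod is gripped at 60 N and pulled out about 68 mm. By my measurements that puts the pointer within about 0.5 mm of the mark; the gripper hid both from the wrist camera at the end, so this rests on earlier pictures, the arm's travel and a coarse scene-camera check.

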